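# Clamp the packed gift case shut with its wire bail

### The arm

A 6-joint arm with a two-finger parallel gripper is mounted at the origin on the work surface. World frame = base frame: x ahead of the robot, y to its left, z up, the work surface at z = 0. Lengths are in m, angles in rad, forces in N, time in s.
With the tool pointing down it reaches from about 0.3 to 0.775 m from the base axis. Payload 14.6 kg.
Tool frame: the origin (TCP) lies at the very end of the fingers, on their centre line; the grasp point (between the pads) lies 19 mm behind it (ctrl.hold_point_z is the distance from the TCP to the grasp point, in m); x points along the fingers, y is the direction in which the jaws open and shut, and the axes are right-handed (so a half turn about x gives the same grasp; the last joint's range is limited). The gripper opens to 94 mm and grips with 3 to 60 N. Pads are 16 mm wide; open, the fingers measure 119 mm over their backs; the gripper's body (75 mm by 177 mm) begins 78 mm behind the grasp point.
Start: joints at [-1.385, 0.3, 1.521, -0, 1.321, -0.067], TCP at [0.138, -0.533, 0.205] pointing down, gripper open.
Joint ranges: [-3.03, 3.03], [-0.79, 2.21], [0.23, 2.52], [-1.04, 4.18], [0, 3.07], [-2.55, 2.55]. Speed limits (rad/s): [2.22, 2.22, 2.57, 3.14, 3.14, 3.14].

### API

Orientations are given as [roll, pitch, yaw] about the fixed x, y, z axes, in that order (R = Rz(yaw) Ry(pitch) Rx(roll)).
In Python, from station import get_obs, camera, ticket, ctrl gives the robot as it stands.
- The arm moves only by the tool step_arm, never from a script. Its argument "motion" is a list that holds one entry, the list of rows, each a list of 6 numbers: the shift along the tool's x, y, z in m, then the turn, a rotation vector about the tool's x, y, z in degrees. A call has 1 to 12 rows; each row shifts and turns the commanded pose from where the row before left it, along the tool's axes as they then stand; what a row does not reach is not made up. A row lasts 1/8 s, in which the tool goes at most 62.5 mm and 10.7 degrees, less where a joint would pass 70% of its speed; a pose out of reach is approached as far as the arm can. A call is refused whole if a number of a shift passes 0.0625 or a number of a turn 10.7, either way. A call with a gripper value outside its range is refused whole. "fingers" is the finger opening in m, from 0 to 0.094, set as the call begins (left out, the last holds). The fingers move at their own pace and stop on an object; "squeeze" is the grip in N (left out, the last holds). Time passes only in rows, so rows that do not move let the fingers close. It gives the time, the measured TCP pose, the force and the opening at its end, in the units of the state.
- get_obs(): the state, without advancing time (a new reading comes with each control period).
- camera(name): name is "side" or "top" or "wrist"; returns a dict with "pixels" (400x640x3 uint8, red, green, blue), "fx", "fy", "cx", "cy" (pixels), "extrinsics" (4x4, takes a point from world to camera coordinates); the wrist camera has in their place "T_tool_cam" (4x4, takes a point from camera to tool coordinates, whose origin is the TCP and whose axes are the tool frame's). Camera axes: x right, y up, looking along -z (the intrinsics and any distortion apply to the point x, -y, -z); pixel columns grow to the right and rows downward; lengths in m; the calibration is good to about 2 mm. A picture is of the moment at which its call begins: read the wrist's pose just before it. There is no depth.
- ticket.hand_in(): hands the job in, once; it reports no verdict.
The state is a dict: "time_s": time; "qpos": joint angles; "joint_vel": joint speeds; "tau": joint torques, N m; "ee_pos": TCP position; "eef_rot": TCP orientation; "force": force on the tool from outside, world axes, zero at the start; "moment": the same for the moment, N m; "grip_width": finger opening in m.
Only numpy, scipy, OpenCV 4.12 (cv2) and the standard library are available. Lean on these libraries where they do the work, as an engineer would, in place of code of your own. Each camera call takes 0.05 s, during which the arm holds its last target.

### The job

Two bamboo gift cases stand open on the packing table. Clamp shut the packed one, the case with the black panel in its lid: swing its wire bail up and over the lid, past center, until the bail is fully home and stays there by itself. Leave the plain-lidded case open and its bail where it is.

Things in the scene. Friction and masses are not known exactly. Their poses are not given: they have to be found in the camera images.
- case: Packed bamboo case, black panel in its lid; 180 (x) by 110 (y) by 75 mm high when shut; fixed. Origin: centre of its underside; x from its front (bail side) to the lid hinge at the back, z up. The lid is linked to the bail: its front stands 18 mm up and comes down as the bail swings over. Two cradles, 12 mm wide, stand 20 mm up from the lid at x -26, y +-43 mm, free between them.
- bail (a joint): Angle of the packed case's bail, rad. 0: open, leaning 60 degrees from upright to the case's front (-x); 1.047: upright; 1.745: fully home, leaning 40 degrees to the back, roller in the cradles. Sprung over center: below about 1.35 it pushes back towards open (up to about 4 N at the roller), above 1.45 it pulls itself home and stays.
- bail_grip (a point): Middle of that bail's crossbar: dark wooden roller, 14 mm thick, 100 mm long, along the case's y, carried by 5 mm wires 75 mm from its pivots on the case's sides (x -75, z 45 mm in the case's frame). Open: 140 mm in front of the case's origin, 82 mm above the table, about 40 mm free behind it. Home: 27 mm in front of the origin, 102 mm up, 27 mm above the lid.
- spare_bail (a joint): Angle of the bail of the other case, which has a plain lid without a panel and is otherwise the same; rad, 0 open. To be left open.

How it is judged:
At the end, for the whole second after the job is handed in: The packed case's bail is home (joint above 1.62 of 1.745 rad) and at rest, and the plain case's bail is still open (below 0.35 rad) (value of joint bail above 1.62 rad and velocity of joint bail between -0.1 and 0.1 rad/s and value of joint spare_bail below 0.35 rad); the robot touches nothing.
It fails at once if the plain case's bail is swung (beyond 0.35 rad) (value of joint spare_bail above 0.35 rad).
It also fails if it takes over 35 s, if anything falls off the work surface, if the arm or the gripper's body presses on something with over 40 N, if the wrist force passes 120 N, or if a joint passes its speed limit or range.

## Working session

There is one attempt and no reset: what is moved stays moved. The work goes in short steps, Python scripts to look and compute and a tool call to move; the robot and the scene stay as the last step left them, time stands still between calls to the robot, and variables do not carry over. Pictures are saved under pics/ and viewed, and the job is handed in when it is done.

Besides the shell and the picture viewer there is one more tool, called as name(argument=value, ...), one argument or row to a line, values as JSON. step_arm: Moves the arm, as the interface text tells. Its arguments: {"type":"object","properties":{"motion":{"type":"array","items":{"type":"array","items":{"type":"array","items":{"type":"number"}}}},"fingers":{"type":"number"},"squeeze":{"type":"number"}},"required":["motion"]}

```bash
mkdir -p pics
python3 - <<'E'
from station import get_obs,camera,ctrl
import cv2,numpy as np,pickle
o=get_obs();print(o['time_s'],o['ee_pos'],o['eef_rot'],o['grip_width'],ctrl.hold_point_z)
d={}
for n in ["side","top","wrist"]:
    o=get_obs();c=camera(n);d[n]=c;c['obs']=o
    cv2.imwrite(f"pics/{n}0.png",c['pixels'][:,:,::-1])
    print(n,{k:v for k,v in c.items() if k not in('pixels','obs')})
pickle.dump(d,open('c0.pkl','wb'))
E
```

```text
0.0 [ 0.13749238 -0.53226024  0.20488693] [-1.62167033  1.56964312  1.77268324] 0.09419316912295457 0.0188
side {'fx': 493.1104445440483, 'fy': 493.1104445440483, 'cx': 311.9794306405626, 'cy': 200.42971290690622, 'extrinsics': array([[ 0.96402675, -0.26532934, -0.01589889, -0.56010273],
       [ 0.18993017,  0.64576323,  0.73953795, -0.14130912],
       [-0.18595419, -0.71595404,  0.67292708, -0.91395648],
       [ 0.        ,  0.        ,  0.        ,  1.        ]])}
top {'fx': 416.6128888020625, 'fy': 416.6128888020625, 'cx': 316.99594006964145, 'cy': 201.79478785812992, 'extrinsics': array([[-0.00845856, -0.9999368 ,  0.00740561, -0.03741201],
       [ 0.99031284, -0.00735023,  0.13865948, -0.55582133],
       [-0.13859628,  0.00850673,  0.99031243, -0.78823055],
       [ 0.        ,  0.        ,  0.        ,  1.        ]])}
wrist {'fx': 297.342323714631, 'fy': 297.342323714631, 'cx': 321.0089249257739, 'cy': 197.54565876709168, 'T_tool_cam': array([[ 1.69384190e-04,  2.60727356e-01, -9.65412460e-01,
        -1.80004575e-01],
       [ 9.99999884e-01, -4.79008801e-04,  4.60875266e-05,
         9.54185567e-04],
       [-4.50424786e-04, -9.65412356e-01, -2.60727407e-01,
        -7.63173791e-02],
       [ 0.00000000e+00,  0.00000000e+00,  0.00000000e+00,
         1.00000000e+00]])}
```

View pics/side0.png

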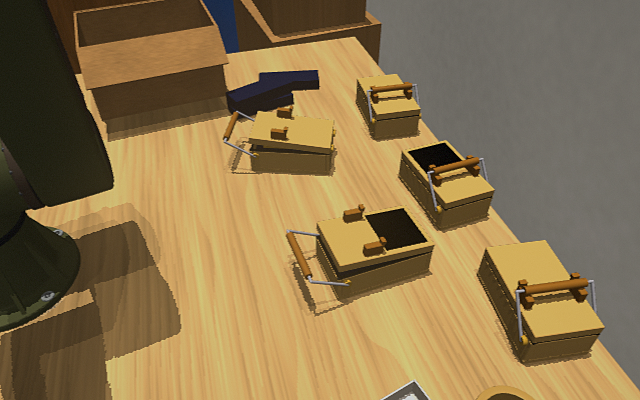

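View pics/top0.png

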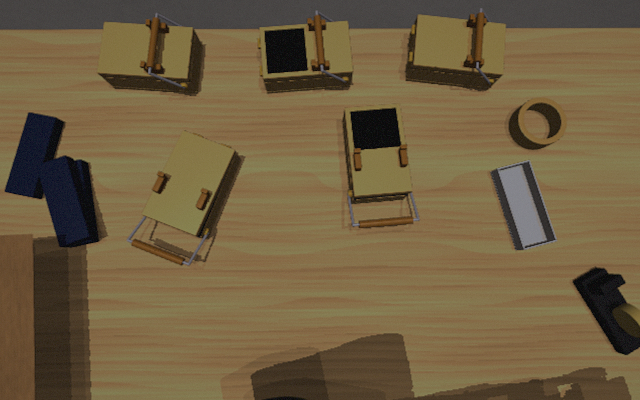

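View pics/wrist0.png

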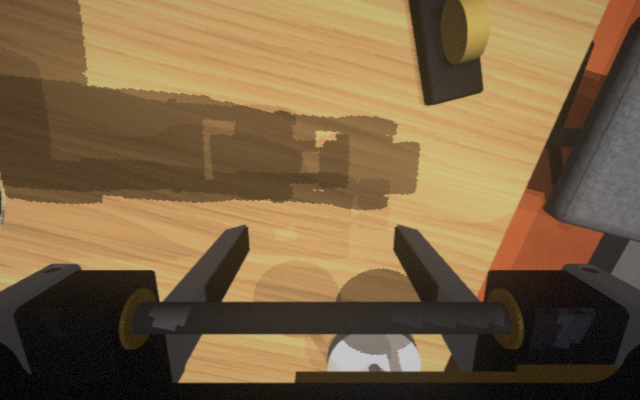

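The side and top views show the packed open case mid-table (top about (380,150), roller (357..413,222)). The plain open case is at top (190,185), and three shut cases stand at the back. Next I'll enlarge the packed case.

Run:
```python
import cv2,pickle
d=pickle.load(open('c0.pkl','rb'))
t=d['top']['pixels'][90:240,325:445,::-1];cv2.imwrite('pics/t1.png',cv2.resize(t,None,fx=4,fy=4,interpolation=cv2.INTER_CUBIC))
t=d['side']['pixels'][195:315,275:445,::-1];cv2.imwrite('pics/s1.png',cv2.resize(t,None,fx=4,fy=4,interpolation=cv2.INTER_CUBIC))
```

```text
(no output)
```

View pics/t1.png

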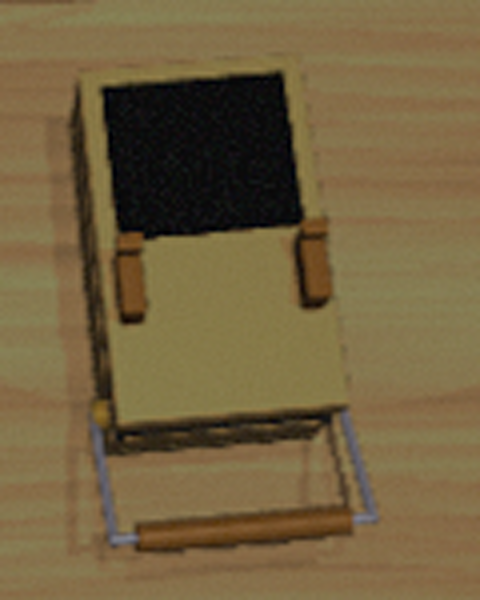

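View pics/s1.png

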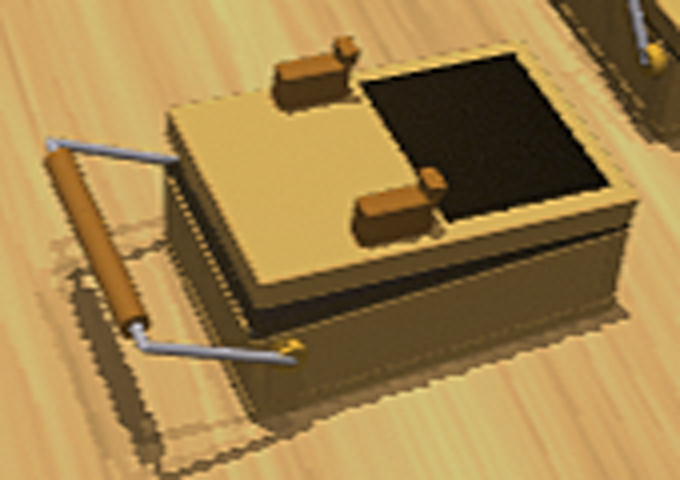

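```bash
cat > h.py <<'E'
import numpy as np
def proj(c,P):
    P=np.atleast_2d(P);E=c['extrinsics'];q=P@E[:3,:3].T+E[:3,3]
    return np.c_[c['fx']*q[:,0]/-q[:,2]+c['cx'],-c['fy']*q[:,1]/-q[:,2]+c['cy']]
def w(p,L):
    L=np.atleast_2d(L);c,s=np.cos(p[2]),np.sin(p[2])
    return np.c_[p[0]+c*L[:,0]-s*L[:,1],p[1]+s*L[:,0]+c*L[:,1],L[:,2]]
E
python3 - <<'E'
import pickle,numpy as np
from scipy.optimize import least_squares
from h import *
d=pickle.load(open('c0.pkl','rb'))
L=np.array([[-140,50,82],[-140,-50,82],[90,55,75],[90,-55,75]])/1e3
T=np.array([[359,224.5],[413.2,219.5],[345,108],[399.5,104]])
S=np.array([[289.5,233],[308.2,276.2],[403.8,205.5],[434,245]])
f=lambda p:np.r_[(proj(d['top'],w(p,L))-T).ravel(),(proj(d['side'],w(p,L))-S).ravel()]
r=least_squares(f,[.6,-.1,0]);print(r.x,np.degrees(r.x[2]),r.fun.round(1))
print(w(r.x,L), w(r.x,[[-.14,0,.082],[-.075,0,.045],[-.027,0,.102]]))
E
```

```text
[ 0.65070355 -0.15825759  0.07517379] 4.307140793018166 [-0.4 -0.7 -1.5 -0.1 -0.7 -0.3  0.5 -0.6 -0.7  2.1 -0.6  0.9  0.4 -0.6
 -0.1  0.3]
[[ 0.50734379 -0.11891322  0.082     ]
 [ 0.51485409 -0.2186308   0.082     ]
 [ 0.7363187  -0.09665365  0.075     ]
 [ 0.74458003 -0.20634299  0.075     ]] [[ 0.51109894 -0.16877201  0.082     ]
 [ 0.57591536 -0.16389031  0.045     ]
 [ 0.6237798  -0.16028537  0.102     ]]
```

The fit is consistent to about 2 px: case origin (0.651,-0.158), yaw 4.3°. Plan: with the fingers closed, push the roller from the front along its arc.

Run:
```python
from station import get_obs
import numpy as np
from scipy.spatial.transform import Rotation as Ro
from h import *
o=get_obs();R=Ro.from_euler('xyz',o['eef_rot']).as_matrix();print(R.round(3))
p=[.6507,-.1583,.0752]
c,s=np.cos(p[2]),np.sin(p[2])
for ydir in([-s,c,0],[s,-c,0]):
    x=np.array([0,0,-1.]);y=np.array(ydir);T=np.c_[x,y,np.cross(x,y)]
    rv=Ro.from_matrix(R.T@T).as_rotvec(degrees=True);print('turn',rv.round(1))
    a=w(p,[[-.185,0,.16]])[0];print('start world',a,'delta in start tool frame',R.T@(a-o['ee_pos']),'in goal frame',T.T@(a-o['ee_pos']));print(T.round(3))
```

```text
[[-0.     0.25  -0.968]
 [ 0.001 -0.968 -0.25 ]
 [-1.    -0.001 -0.   ]]
turn [-1.698e+02 -1.000e-01  0.000e+00]
start world [ 0.46622284 -0.17219889  0.16      ] delta in start tool frame [ 0.04526579 -0.26643717 -0.40833076] in goal frame [0.04501169 0.33442286 0.35483385]
[[ 0.    -0.075  0.997]
 [ 0.     0.997  0.075]
 [-1.     0.     0.   ]]
turn [10.2  0.   0. ]
start world [ 0.46622284 -0.17219889  0.16      ] delta in start tool frame [ 0.04526579 -0.26643717 -0.40833076] in goal frame [ 0.04501169 -0.33442286 -0.35483385]
[[ 0.     0.075 -0.997]
 [ 0.    -0.997 -0.075]
 [-1.     0.    -0.   ]]
```

step_arm(
  motion=[
    [[0,0,0,10.2,0,0],[0,-0.03,-0.032,0,0,0],[0,-0.03,-0.032,0,0,0],[0,-0.03,-0.032,0,0,0],[0,-0.03,-0.032,0,0,0],[0,-0.03,-0.032,0,0,0],[0,-0.03,-0.032,0,0,0],[0,-0.03,-0.032,0,0,0],[0,-0.03,-0.032,0,0,0],[0,-0.03,-0.032,0,0,0],[0,-0.03,-0.032,0,0,0],[0,0,0,0,0,0]],
  ],
  fingers=0,
  squeeze=10,
)

```text
time_s: 1.65
ee_pos: [0.4353, -0.2077, 0.2052]
eef_rot: [-0.926, 1.57, 2.294]
force: [-0.3, -1.0, -0.1]
grip_width: 0.0003
```

```bash
cat > rel.py <<'E'
from station import get_obs
import numpy as np
from scipy.spatial.transform import Rotation as Ro
p=[.6507,-.1583,.0752]
c,s=np.cos(p[2]),np.sin(p[2])
o=get_obs();R=Ro.from_euler('xyz',o['eef_rot']).as_matrix()
C=np.array([[c,-s,0],[s,c,0],[0,0,1]])
print('t',o['time_s'],'TCP in case frame',(C.T@(o['ee_pos']-np.array([p[0],p[1],0]))).round(4),'R rel',(C.T@R).round(3).tolist(),o['force'])
E
python3 rel.py
python3 - <<'E'
from station import camera
import cv2
c=camera('wrist')['pixels'];cv2.imwrite('pics/w1.png',c[:,:,::-1])
E
```

```text
t 1.65 TCP in case frame [-0.2185 -0.0331  0.2052] R rel [[-0.0, 0.003, -1.0], [0.0, -1.0, -0.003], [-1.0, -0.0, 0.0]] [-0.28485866 -0.95949313 -0.08029365]
```

View pics/w1.png

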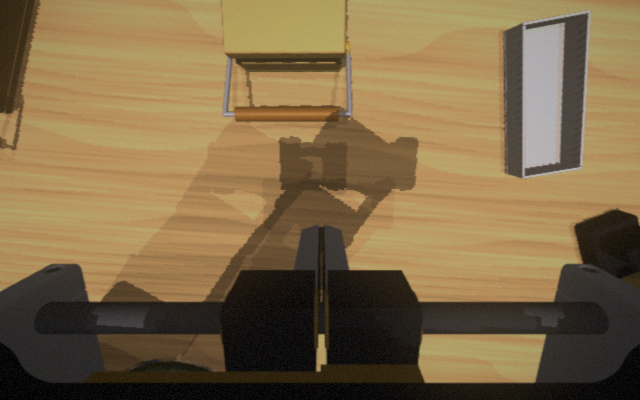

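The wrist view shows the roller parallel to the jaw axis at about (240..340,114), with its centre about 30 mm left of the fingers. That agrees with the fit. Now I'll centre and lower in front of it.

step_arm(
  motion=[
    [[0.02,-0.017,-0.015,0,0,0],[0.03,-0.016,-0.01,0,0,0],[0.03,0,-0.006,0,0,0],[0.03,0,-0.003,0,0,0],[0.023,0,0,0,0,0],[0,0,0,0,0,0]],
  ],
)

```text
time_s: 2.45
ee_pos: [0.4644, -0.1745, 0.0712]
eef_rot: [-0.471, 1.568, 2.745]
force: [0.8, 0.7, -0.2]
grip_width: 0.0005
```

```bash
python3 rel.py
python3 - <<'E'
from station import camera
import cv2
c=camera('side')['pixels'][150:330,220:460];cv2.imwrite('pics/s2.png',cv2.resize(c[:,:,::-1],None,fx=3,fy=3))
E
```

```text
t 2.45 TCP in case frame [-0.187  -0.0022  0.0712] R rel [[-0.003, -0.002, -1.0], [0.001, -1.0, 0.002], [-1.0, -0.001, 0.003]] [ 0.78948624  0.71062892 -0.20593709]
```

View pics/s2.png

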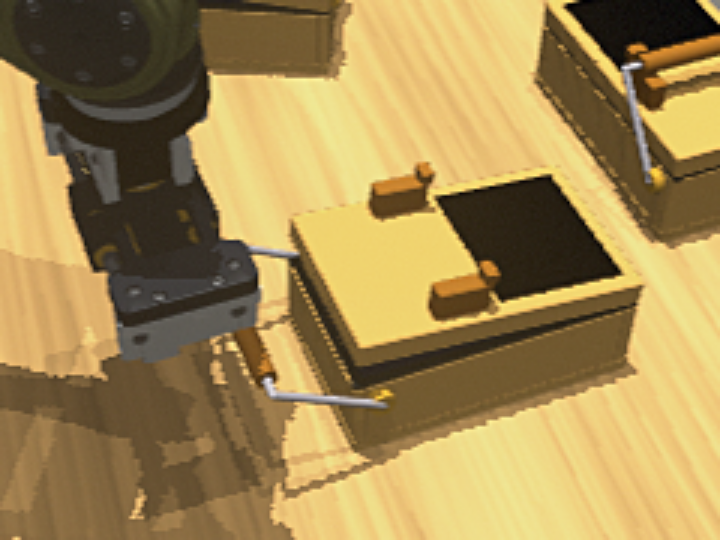

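step_arm(
  motion=[
    [[0,0,-0.015,0,0,0],[0,0,-0.015,0,0,0],[-0.006,0,-0.0045,0,0,0],[-0.006,0,-0.0045,0,0,0],[-0.005,0,-0.005,0,0,0],[-0.005,0,-0.005,0,0,0],[-0.004,0,-0.005,0,0,0],[-0.004,0,-0.005,0,0,0],[0,0,0,0,0,0]],
  ],
)

```text
time_s: 3.62
ee_pos: [0.5245, -0.1705, 0.1047]
eef_rot: [2.223, 1.569, -0.845]
force: [-7.0, -1.0, 5.2]
grip_width: 0.0006
```

```bash
python3 rel.py
python3 - <<'E'
from station import camera
import cv2
c=camera('side')['pixels'][150:330,220:460];cv2.imwrite('pics/s3.png',cv2.resize(c[:,:,::-1],None,fx=3,fy=3))
E
```

```text
t 3.625 TCP in case frame [-0.1268 -0.0027  0.1047] R rel [[0.001, -0.001, -1.0], [-0.001, -1.0, 0.001], [-1.0, 0.001, -0.001]] [-6.99000405 -0.95061158  5.24619579]
```

View pics/s3.png

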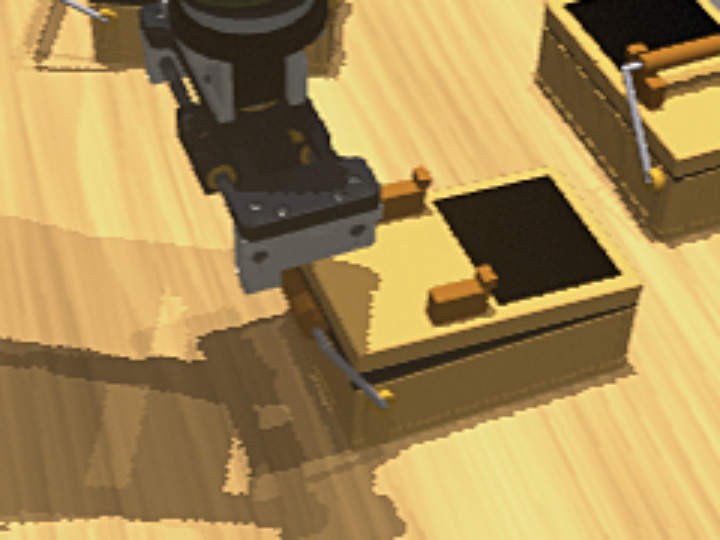

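Side view: the bail is lifted partway and the near roller end is at about crop (305,318). The upward force on the tool could mean the contact is near the fingertip, so I'll estimate the bail angle from the wire.

```bash
python3 - <<'E'
import pickle,numpy as np
from h import *
d=pickle.load(open('c0.pkl','rb'));p=[.6507,-.1583,.0752]
for a in range(-60,10,5):
    t=np.radians(a);L=[[-.075+.075*np.sin(t),-.05,.045+.075*np.cos(t)],[-.075+.075*np.sin(t),-.058,.045+.075*np.cos(t)],[-.075,-.058,.045]]
    print(a,((proj(d['side'],w(p,L))-[220,150])*3).round(0).tolist())
E
python3 - <<'E'
import cv2
a=cv2.imread('pics/s3.png')[220:420,220:420];cv2.imwrite('pics/s3b.png',cv2.resize(a,None,fx=3,fy=3))
E
```

```text
-60 [[263.0, 381.0], [268.0, 392.0], [378.0, 402.0]]
-55 [[269.0, 372.0], [274.0, 383.0], [378.0, 402.0]]
-50 [[276.0, 364.0], [281.0, 375.0], [378.0, 402.0]]
-45 [[283.0, 356.0], [288.0, 367.0], [378.0, 402.0]]
-40 [[292.0, 348.0], [297.0, 359.0], [378.0, 402.0]]
-35 [[301.0, 341.0], [306.0, 352.0], [378.0, 402.0]]
-30 [[311.0, 334.0], [316.0, 345.0], [378.0, 402.0]]
-25 [[321.0, 327.0], [326.0, 338.0], [378.0, 402.0]]
-20 [[331.0, 321.0], [337.0, 332.0], [378.0, 402.0]]
-15 [[342.0, 315.0], [348.0, 326.0], [378.0, 402.0]]
-10 [[354.0, 310.0], [359.0, 321.0], [378.0, 402.0]]
-5 [[365.0, 306.0], [371.0, 317.0], [378.0, 402.0]]
0 [[376.0, 302.0], [382.0, 313.0], [378.0, 402.0]]
5 [[388.0, 300.0], [394.0, 310.0], [378.0, 402.0]]
```

View pics/s3b.png

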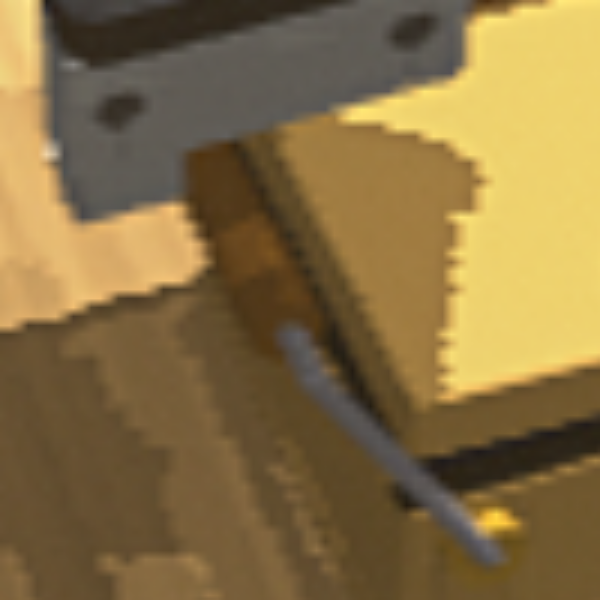

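The wire direction puts the bail near -29° from upright, so the contact is about 6 mm above the tip, which is workable. I'll continue with the tip slightly lower relative to the roller.

step_arm(
  motion=[
    [[0,0,-0.0055,0,0,0],[0,0,-0.0055,0,0,0],[-0.0015,0,-0.0065,0,0,0],[-0.0015,0,-0.0065,0,0,0],[-0.0005,0,-0.0065,0,0,0],[-0.0005,0,-0.0065,0,0,0],[0.0005,0,-0.0065,0,0,0],[0.0005,0,-0.0065,0,0,0],[0,0,0,0,0,0]],
  ],
)

```text
time_s: 4.8
ee_pos: [0.5747, -0.1657, 0.1051]
eef_rot: [-1.064, 1.571, 2.153]
force: [0.1, -0.1, -0.2]
grip_width: 0.0005
```

```bash
python3 rel.py
python3 - <<'E'
from station import camera
import cv2
c=camera('side')['pixels'][150:330,220:460];cv2.imwrite('pics/s4.png',cv2.resize(c[:,:,::-1],None,fx=3,fy=3))
E
```

```text
t 4.8 TCP in case frame [-0.0763 -0.0017  0.1051] R rel [[-0.0, -0.0, -1.0], [0.0, -1.0, 0.0], [-1.0, -0.0, 0.0]] [ 0.12886817 -0.07935819 -0.20598424]
```

View pics/s4.png

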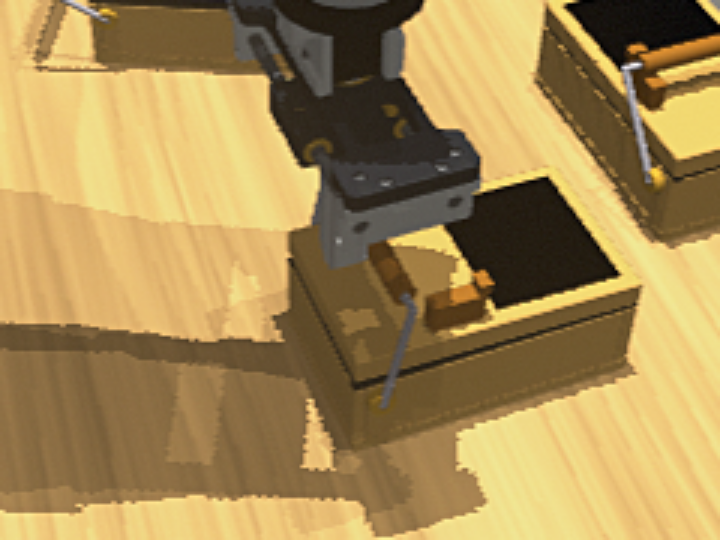

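The bail is past upright (wire now leaning back, roller at crop (390,270)) and the lid is nearly down. I'll push on over center.

step_arm(
  motion=[
    [[0.0005,0,-0.006,0,0,0],[0.0005,0,-0.006,0,0,0],[0.002,0,-0.006,0,0,0],[0.002,0,-0.006,0,0,0],[0.002,0,-0.004,0,0,0],[0.002,0,-0.004,0,0,0],[0,0,0,0,0,0]],
  ],
)

```text
time_s: 5.72
ee_pos: [0.6064, -0.1634, 0.0962]
eef_rot: [-0.436, 1.57, 2.78]
force: [-0.4, 1.1, -0.3]
grip_width: 0.0004
```

```bash
python3 rel.py
python3 - <<'E'
from station import camera
import cv2
c=camera('side')['pixels'][150:330,220:460];cv2.imwrite('pics/s5.png',cv2.resize(c[:,:,::-1],None,fx=3,fy=3))
E
```

```text
t 5.725 TCP in case frame [-0.0446 -0.0018  0.0962] R rel [[-0.0, -0.0, -1.0], [0.0, -1.0, 0.0], [-1.0, -0.0, 0.0]] [-0.40195748  1.07428286 -0.27948382]
```

View pics/s5.png

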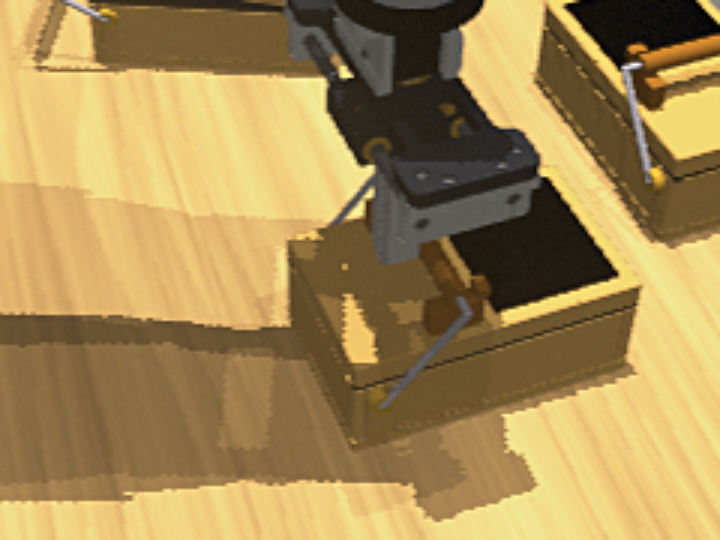

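The roller appears to sit in the cradles (crop (450,285)), the lid looks shut and the force is near zero. I'll back off from the roller and lift away.

step_arm(
  motion=[
    [[0,0,0.012,0,0,0],[-0.01,0,0.012,0,0,0],[-0.04,0,0.01,0,0,0],[-0.05,0,0.03,0,0,0],[-0.02,0,0.05,0,0,0],[0,0,0.05,0,0,0],[0,0,0.05,0,0,0],[0,0,0,0,0,0],[0,0,0,0,0,0]],
  ],
)

```text
time_s: 6.9
ee_pos: [0.393, -0.1796, 0.2172]
eef_rot: [2.592, 1.569, -0.475]
force: [-0.5, -1.1, -0.4]
grip_width: 0.0008
```

```bash
python3 rel.py
python3 - <<'E'
from station import camera
import cv2,pickle,numpy as np
from h import *
d=pickle.load(open('c0.pkl','rb'));p=[.6507,-.1583,.0752]
for a in (30,35,40):
    t=np.radians(a);L=[[-.075+.075*np.sin(t),-.05,.045+.075*np.cos(t)]]
    print(a,((proj(d['side'],w(p,L))-[220,90])*2.8).round(0).tolist())
c=camera('side')['pixels'][90:300,220:500];cv2.imwrite('pics/s6.png',cv2.resize(c[:,:,::-1],None,fx=2.8,fy=2.8))
c=camera('top')['pixels'];cv2.imwrite('pics/t6.png',c[:,:,::-1])
E
```

```text
t 6.9 TCP in case frame [-0.2585 -0.0018  0.2172] R rel [[0.001, -0.001, -1.0], [-0.001, -1.0, 0.001], [-1.0, 0.001, -0.001]] [-0.53689921 -1.0530598  -0.38598572]
30 [[410.0, 445.0]]
35 [[419.0, 447.0]]
40 [[426.0, 449.0]]
```

View pics/s6.png

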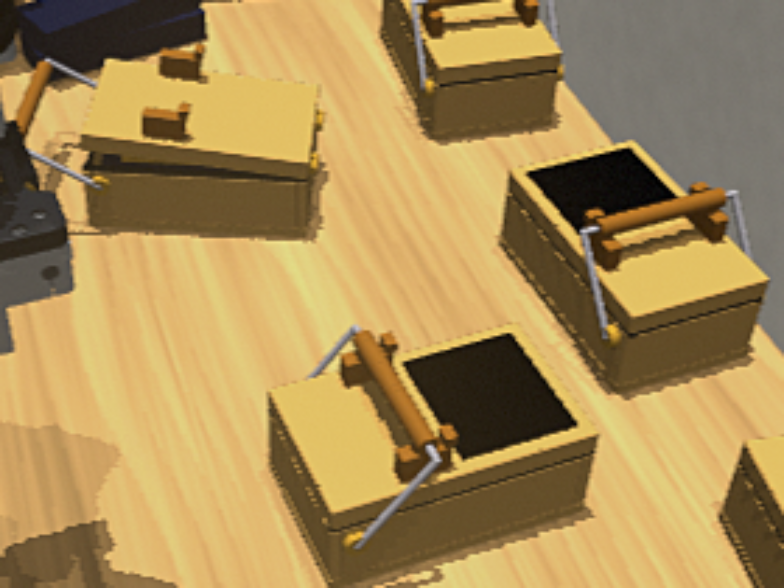

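View pics/t6.png

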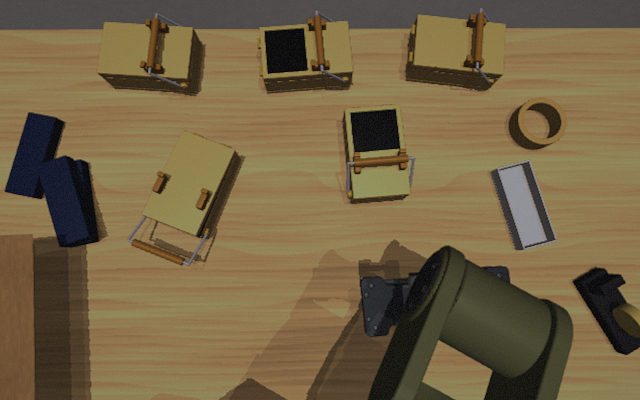

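The roller is in the cradles against the stops. Its near end reads about (430,447) in the side crop, where home predicts (426,449). The lid is shut, the plain bail hasn't moved from top (158,251), and the arm is clear.

Run:
```python
from station import ticket
print(ticket.hand_in())
```

```text
the job is handed in; nothing more can be done
None
```

I clamped the packed case shut and handed the job in at about 7 s of the 35 s allowed. With the fingers closed, I pushed its roller from the front along its arc and over center, then backed off and lifted clear.

- **Packed case:** in the last pictures, taken after the arm had let go, the roller sits in both cradles. Its near end is within about 4 px of the predicted home position in an enlarged crop, and the lid is closed.
- **Plain case:** its bail looks the same in the top view as at the start, still open.
- **Forces:** the highest reading was about 9 N partway up, where the contact was only about 6 mm above the fingertip. I ran the rest of the push with the tip slightly lower. After backing off, the force was about 1 N, which is noise.

No check failed or disagreed. The bail angles are judged only from the pictures, because the state does not report them.

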